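Hold the broad spring clip open astride the star chart card

TASK

Take the broad spring clip off the rim of the plywood tray by squeezing its handles together, bring it to the star chart card standing in the dark base, and finish holding it squeezed wide open astride the middle of the card's top edge, one jaw reaching down well past the edge on each side and the clip clear of the card, so that I can slip tonight's list in under the jaw. Do not let go at the end: the program finishes while still holding the clip open. Leave the card stand and everything else on the cart where it is.

Things in the scene. Friction and masses are not known exactly. Their poses are not given: they have to be found in the camera images.
- clip: The broad spring clip (bulldog type), steel, about 75 g: two mirrored leaves (-x and +x sides) on a hinge pin along y, 60 mm wide along y. Origin: middle of the pin; +z to the handles, -z to the jaws. Starts clamped, jaws down, on either long wall of the tray, pin parallel to the wall, 18 mm above the rim. Jaw lips: 5 mm rolls 36 mm below the pin (33 mm when fully open).
- clip_handles (a point): Midway between the two handle ends, 40 mm above the pin; axes as clip. The handles, 33 mm wide along y, flare out and end in rolls of 8 mm diameter along y: 52 mm over their outsides along x with jaws shut, 46 mm on the tray rim, 23 mm squeezed to the stop (rolls then about 45 mm above the pin). Squeezed along x: about 7 N on each handle starts to spread the jaws, 10 N holds the stop.
- clip_back (a joint): Opening of the broad clip's +x leaf (rad): 0 jaws shut, about 0.07 on the tray rim, 0.34 handles squeezed to the stop; the jaws then gape 24 mm. The other leaf always turns equally the other way. Springs shut when the handles are let go. Between the jaws there is free depth for a card of about 28 mm from the lips up.
- clip_front_lip (a point): Inner face of the -x jaw lip of the broad clip, middle of its width.
- clip_back_lip (a point): Inner face of the +x jaw lip of the broad clip, middle of its width.
- stand: The star chart card in its slotted dark steel base, 0.8 kg, loose on the cart. Origin: centre of the base's underside. Base 60 mm (x) by 200 mm (y) by 22 mm high. The white card stands upright in the middle of it: 3 mm thick along x, 180 mm wide along y, its top edge 130 mm above the cart.
- card_top (a point): Middle of the card's top edge; axes as stand (y along the edge, x across the card, z up).
- tray: Plywood tray, fixed. Origin: centre of its underside. 130 mm (x) by 220 mm (y) by 55 mm high, walls 5 mm thick; the long walls run along its y at x = -62.5 and +62.5 mm (wall middles).
- clip_small: Bystander: a narrow spring clip, 36 mm wide, 0.7 times the height of the broad one, clamped on the other long wall of the tray. Origin: middle of its pin.
- cap_a: Bystander: red anodised eyepiece cap, 42 mm diameter, 15 mm high, in the tray. Origin: centre of its underside.
- cap_b: Bystander: another such cap, on the cart. Origin: centre of its underside.
- tube: Bystander: stubby silver extension tube standing on end, 54 mm diameter, 55 mm high, between tray and stand. Origin: centre of its underside.
- eyecup: Bystander: green rubber eyecup, 54 mm wide, 30 mm high, in front of the card stand. Origin: centre of its underside.
- diagonal: Bystander: white resin star diagonal, about 80 by 45 mm, 68 mm high. Origin: centre of its underside.
There are look-alikes about, which are no part of the job. Leave any orange or red look-alike of the stand alone.

How it is judged (in metres and radians):
On the way:
1. the broad clip is squeezed open and lifted clear of the tray rim (value of joint clip_back above 0.2 rad and contact force between clip and the fingers above 3 N and contact force between clip and tray below 0.1 N and height (world z) of clip above 0.1 m), for 0.2 s.
At the end, for the whole second after the job is handed in: Fingers hold the broad clip still, opened to 0.25 rad or more, astride the card's top edge: a lip on each side, both 8 mm or more below the edge and 3 mm or more off the card's middle plane, within 35 mm of mid-edge, within 0.25 rad of parallel; card and base upright, untouched by it (under 0.3 N) (value of joint clip_back above 0.25 rad and contact force between clip and the fingers above 3 N and contact force between clip and stand below 0.3 N and z of each of clip_front_lip, clip_back_lip in the frame of card_top below -0.008 m and ((x of clip_front_lip in the frame of card_top below -0.003 m and x of clip_back_lip in the frame of card_top above 0.003 m) or (x of clip_front_lip in the frame of card_top above 0.003 m and x of clip_back_lip in the frame of card_top below -0.003 m)) and y of clip in the frame of card_top between -0.035 and 0.035 m and angle between the y axis of clip and the y axis of card_top, either way round below 0.25 rad and linear speed of clip below 0.03 m/s and angle between stand's own z axis and vertical below 0.05 rad); the arm keeps its last pose, push and grip.
It fails at once if the card stand is shifted more than 12 mm or tipped (distance of stand from where it was at the start of the episode above 0.012 m or angle between stand's own z axis and vertical above 0.15 rad).
It fails at once if a bystander is moved more than 20 mm (distance of any of clip_small, cap_a, cap_b, tube, eyecup, diagonal from where it was at the start of the episode above 0.02 m).
It also fails if it takes over 35 s, if anything falls off the work surface, if the arm or the gripper's body presses on something with over 40 N, if the wrist force passes 120 N, or if a joint passes its speed limit or range.

ROBOT

A 6-joint arm with a two-finger parallel gripper is mounted at the origin on the work surface. World frame = base frame: x ahead of the robot, y to its left, z up, the work surface at z = 0. Lengths are in mm, angles in degrees, forces in N, time in s.
With the tool pointing down it reaches from about 350 to 850 mm from the base axis. Payload 8.1 kg.
Tool frame: the origin (TCP) lies where the fingers leave the gripper's body, on its centre line; the fingertips stand 73 mm ahead of it and the grasp point (between the pads) lies 54 mm ahead of it; z points along the fingers, y is the line along which they close (so a half turn about z gives the same grasp; the last joint's range is limited). The gripper opens to 85 mm and grips with 20 to 120 N. Pads are 22 mm wide; open, the fingers measure 114 mm over their backs; the gripper's body (76 mm by 85 mm) begins 54 mm behind the grasp point. The pads swing forward as they close: fully open they stand 13 mm farther back than shut.
Start: joints at [63.862, 7.471, 85.268, -0, 87.261, -4.893], TCP at [217.396, 559.236, 303.892] pointing down, gripper open.
Joint ranges: [-169.43, 169.43], [-51.17, 129.36], [1.28, 143.12], [-76.62, 256.62], [0, 156.53], [-152.29, 152.29]. Speed limits (degrees/s): [136.94, 136.94, 159.86, 180, 180, 180].

INTERFACE

Orientations are given as [roll, pitch, yaw] about the fixed x, y, z axes, in that order (R = Rz(yaw) Ry(pitch) Rx(roll)).
In Python, from bench import sense, optics, r gives the robot as it stands.
- The arm moves only by the tool servo_tool, never from a script. Its argument "plan" is a list that holds one entry, the list of rows, each a list of 5 numbers: the shift along the world's x, y, z in m, then the turn about the world's z in degrees, then the finger opening in m, from 0 to 0.0854. A call has 1 to 10 rows; each row shifts and turns the commanded pose from where the row before left it; what a row does not reach is not made up. A row lasts 1/10 s, in which the tool goes at most 50 mm and 8.59 degrees, less where a joint would pass 70% of its speed; a pose out of reach is approached as far as the arm can. A call is refused whole if a number of a shift passes 0.05 or a number of a turn 8.59, either way. A call with a gripper value outside its range is refused whole. The fingers move at their own pace and stop on an object; "force" is the grip in N (left out, the last holds). Time passes only in rows, so rows that do not move let the fingers close. It gives the time, the measured TCP pose, the force, the opening and the grip force at its end, in the units of the state.
- sense(): the state, without advancing time (a new reading comes with each control period).
- optics.snapshot(name): name is "scene" or "top" or "wrist"; returns a dict with "frame" (400x640x3 uint8, blue, green, red), "fx", "fy", "cx", "cy" (pixels), "cam_to_world" (4x4, takes a point from camera to world coordinates). Camera axes: x right, y down, z forward; pixel columns grow to the right and rows downward; lengths in mm; the calibration is good to about 2 mm. A picture is of the moment at which its call begins. There is no depth.
- r.hand_in(): hands the job in; it is judged then, once.
The state is a dict: "time": time; "joint_pos": joint angles; "qd": joint speeds; "joint_efforts": joint torques, N m; "tool_pos": TCP position; "tcp_rot": TCP orientation; "ft_force": force on the tool from outside, world axes, zero at the start; "wrist_torque": the same for the moment, N m; "finger_gap": finger opening in mm; "grip_force": force on a finger pad.
Only numpy, scipy, OpenCV 4.12 (cv2) and the standard library are available. Lean on these libraries where they do the work, as an engineer would, in place of code of your own. Each camera call takes 0.05 s, during which the arm holds its last target. There are 200 camera calls.

## Working session

There is one attempt and no reset: what is moved stays moved. The work goes in short steps, Python scripts to look and compute and a tool call to move; the robot and the scene stay as the last step left them, time stands still between calls to the robot, and variables do not carry over. Pictures are saved under pics/ and viewed, at most 10 in all, crops included, and the job is handed in when it is done.

Besides the shell and the picture viewer there is one more tool, called after ">>>" as a command line: name --argument value ..., lists and objects as JSON in quotes. servo_tool: Moves the arm, as the interface text tells. Its arguments: {"type":"object","properties":{"plan":{"type":"array"},"force":{"type":"number"}},"required":["plan"]}

```bash
ls; mkdir -p pics; python3 - <<'E'
from bench import sense, optics, r
import cv2
for n in("scene","top"):
    s=optics.snapshot(n); cv2.imwrite(f"pics/{n}0.png",s["frame"]); print(n,s["fx"],s["cx"],s["cy"],s["cam_to_world"])
print(sense())
E
```

```text
pics
scene 369.6692717112483 327.766695247089 202.32283746353173 [[-2.01516033e-01  6.18118791e-01 -7.59816062e-01  1.20580474e+03]
 [ 9.79312336e-01  1.12573239e-01 -1.68150569e-01  2.12912768e+01]
 [-1.84020708e-02 -7.77982279e-01 -6.28016670e-01  6.99985002e+02]
 [ 0.00000000e+00  0.00000000e+00  0.00000000e+00  1.00000000e+00]]
top 492.13833425325873 321.358974546598 204.79276841294615 [[-9.50595058e-02 -9.73846737e-01  2.06364298e-01  1.94433714e+02]
 [-9.95471573e-01  9.30349150e-02 -1.95154272e-02 -1.21092514e+02]
 [-1.94049845e-04 -2.07284920e-01 -9.78280596e-01  1.56726044e+03]
 [ 0.00000000e+00  0.00000000e+00  0.00000000e+00  1.00000000e+00]]
{'time': 0.1, 'joint_pos': array([ 6.38616801e+01,  7.51072713e+00,  8.53242790e+01,  5.72420131e-04,
        8.72630881e+01, -4.89237596e+00]), 'qd': array([ 0.10358506,  0.06825535, -0.07344617,  0.01548336,  0.03236686,
        0.04985603]), 'joint_efforts': array([ 9.02370375e-04, -5.70957184e+01, -5.01937830e+01, -2.92419772e-04,
        8.14951491e-03,  1.14948948e-04]), 'tool_pos': array([217.22128888, 558.88192708, 302.93792581]), 'tcp_rot': array([-1.79902312e+02, -8.93553471e-03,  1.58754021e+02]), 'ft_force': array([-0.18624136, -0.15206414,  0.43154055]), 'wrist_torque': array([ 1.80880748e-02,  4.77166941e-03, -4.55996260e-05]), 'grip_force': 0.0, 'finger_gap': 85.65043745368075}
```

View pics/scene0.png

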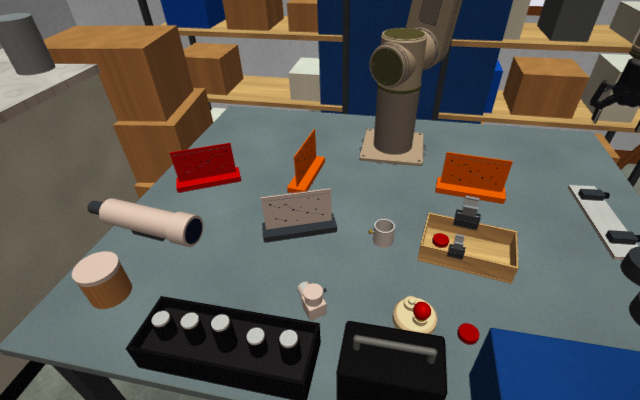

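View pics/top0.png

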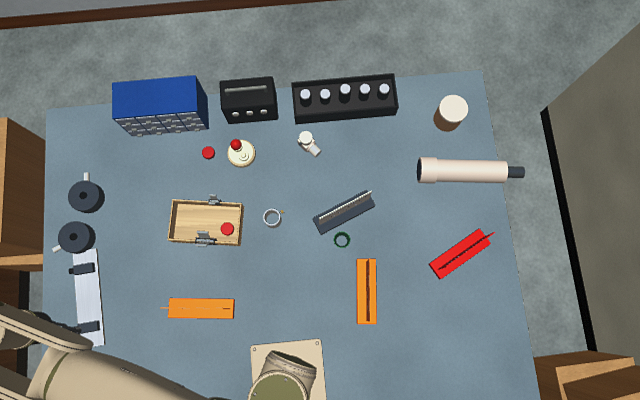

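The scene shows the broad clip on the tray's robot-side wall (top ≈ (205,239), scene ≈ (467,212)) and the small clip on the far wall (top ≈ (214,200)). The stand with the white card is at top ≈ (344,211), with the eyecup close by at (342,240) and the tube at (272,217).

```bash
python3 - <<'E'
import cv2,numpy as np
t=cv2.imread("pics/top0.png"); s=cv2.imread("pics/scene0.png")
a=cv2.resize(t[190:255,160:250],(360*10//9,260*10//9),interpolation=cv2.INTER_CUBIC)
b=cv2.resize(t[180:245,305:395],(400,288),interpolation=cv2.INTER_CUBIC)
c=cv2.resize(s[190:285,410:525],(400,310),interpolation=cv2.INTER_CUBIC)
d=cv2.resize(s[180:245,255:345],(400,310),interpolation=cv2.INTER_CUBIC)
o=np.vstack([np.hstack([a[:288],b]),np.hstack([c,d])]);cv2.imwrite("pics/crop1.png",o)
E
```

```text
(no output)
```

View pics/crop1.png

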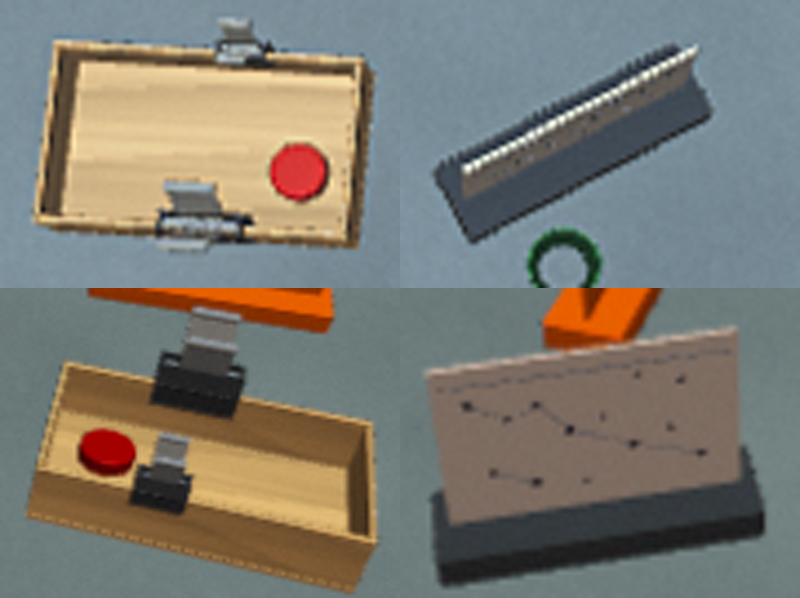

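Crops: the tray rim corners are at top px (172,199), (243,204), (241,245) and (168,240); the broad clip's pin runs (195.3,241.3)–(216.3,240). The card's top edge runs (319,218.3)–(372,191.3) in top, and (260.6,197.8)–(331,188.4) in scene.

```bash
cat > h.py <<'E'
import numpy as np
from bench import sense, optics, r
def ray(s,uv,z):
    d=np.array([(uv[0]-s["cx"])/s["fx"],(uv[1]-s["cy"])/s["fy"],1.]);M=np.array(s["cam_to_world"])
    d=M[:3,:3]@d;p=M[:3,3];return p+d*(z-p[2])/d[2]
def proj(s,p):
    q=np.linalg.inv(np.array(s["cam_to_world"]))@np.append(p,1);return np.array([s["cx"]+s["fx"]*q[0]/q[2],s["cy"]+s["fy"]*q[1]/q[2]])
E
python3 - <<'E'
from h import *
np.set_printoptions(precision=1,suppress=True)
t=optics.snapshot("top");s=optics.snapshot("scene")
for u in[(171.9,199.4),(243.3,204),(240.6,244.9),(168.3,240)]:print("rim",ray(t,u,55))
# scene rim corners: crop c scale 115/400, 95/310
f=lambda x,y:(410+x*.2875,190+(y-288)*95/310)
for u in[(65,363),(375,423)]:print("rim scene",ray(s,f(*u),55))
for u in[(195.3,241.3),(205.7,241),(216.3,240)]:print("pin",ray(t,u,73))
for u in[(152,402),(155,350),(243,370)]:print("pin scene",ray(s,f(*u),73))
for u in[(184,312),(243,318)]:print("handle(far) scene",ray(s,f(*u),113))
for u in[(319,218.3),(372,191.3)]:print("card",ray(t,u,130))
for u in[(260.6,197.8),(331,188.4)]:print("card sc",ray(s,u,130))
for u in[(272,217)]:print("tube",ray(t,u,55))
E
```

```text
rim [575.5 315.5  55. ]
rim [539.3  92.7  55. ]
rim [411.1 109.   55. ]
rim [447.6 330.8  55. ]
rim scene [421.6 122.1  55. ]
rim scene [453.5 339.   55. ]
pin [432.8 243.4  73. ]
pin [430.7 211.7  73. ]
pin [430.7 179.3  73. ]
pin scene [478.8 179.8  73. ]
pin scene [415.  185.5  73. ]
pin scene [428.6 247.2  73. ]
handle(far) scene [414.3 198.4 113. ]
handle(far) scene [414.5 239.5 113. ]
card [ 457.5 -138.9  130. ]
card [ 524.4 -305.1  130. ]
card sc [ 528.7 -300.7  130. ]
card sc [ 458.8 -134.6  130. ]
tube [489.3   6.   55. ]
```

>>> servo_tool --plan '[[[0.0213,-0.0347,-0.003,-7.8,0.085],[0.0213,-0.0347,-0.003,-7.8,0.085],[0.0213,-0.0347,-0.003,-7.8,0.085],[0.0213,-0.0347,-0.003,-7.8,0.085],[0.0213,-0.0347,-0.003,-7.8,0.085],[0.0213,-0.0347,-0.003,-7.8,0.085],[0.0213,-0.0347,-0.003,-7.8,0.085],[0.0213,-0.0347,-0.003,-7.8,0.085],[0.0213,-0.0347,-0.003,-7.8,0.085],[0.0213,-0.0347,-0.003,-7.8,0.085]]]' --force 40

```text
time: 1.2
tool_pos: [430.9, 210.7, 273.8]
tcp_rot: [180.0, -0.0, 80.4]
ft_force: [1.3, 0.2, -0.4]
finger_gap: 85.2
grip_force: 0.0
```

>>> servo_tool --plan '[[[0,0,0,0,0.085],[0,0,0,0,0.085],[0,0,0,0,0.085]]]'

```text
time: 1.5
tool_pos: [430.0, 212.8, 273.9]
tcp_rot: [-180.0, -0.0, 80.9]
ft_force: [-0.4, 0.5, -0.1]
finger_gap: 84.7
grip_force: 0.0
```

```bash
python3 - <<'E'
from h import *
import cv2
np.set_printoptions(precision=2,suppress=True)
s=optics.snapshot("wrist");x=sense();print(x["tool_pos"],x["tcp_rot"],x["finger_gap"],s["cam_to_world"],s["fx"])
f=s["frame"]
for p in [(430.7,211.7,73),(430.7,211.7,113)]+[ (430.7+k*.162*30,211.7+k*.987*30,73) for k in(-1,1)]:
    print(proj(s,p))
cv2.imwrite("pics/w1.png",f)
E
```

```text
[429.91 213.13 273.93] [-179.99   -0.02   80.88] 85.23201328809785 [[  0.99  -0.15  -0.04 441.26]
 [ -0.16  -0.95  -0.27 281.69]
 [  0.     0.27  -0.96 344.1 ]
 [  0.     0.     0.     1.  ]] 295.3294007124405
[321.63 199.68]
[321.73 212.04]
[321.48 229.43]
[321.79 168.15]
```

View pics/w1.png

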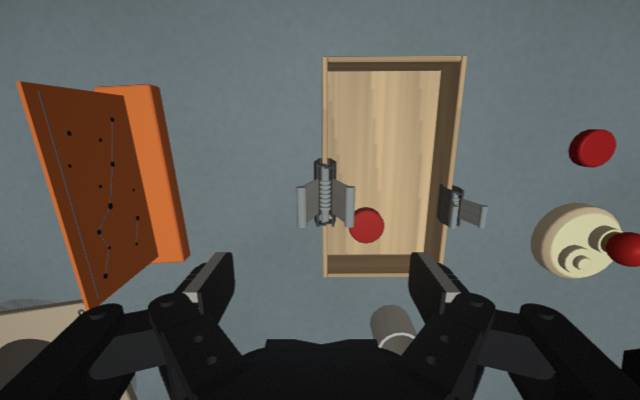

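Wrist view: the broad clip is upright in the image, handle-roll centre ≈ (326,207) and pin centre ≈ (324,194). That is about 4 px right of and 5 px above my prediction.

```bash
python3 - <<'E'
from h import *
np.set_printoptions(precision=2,suppress=True)
s=optics.snapshot("wrist")
print(ray(s,(325.5,207.5),113),ray(s,(324,194),73),ray(s,(325.5,70),55),ray(s,(325.5,265),55),sense()["tool_pos"])
E
```

```text
[434.25 215.3  113.  ] [433.69 217.09  73.  ] [452.25 325.97  55.  ] [422.65 134.75  55.  ] [429.9  213.25 273.96]
```

>>> servo_tool --plan '[[[0.004,0.003,-0.02,0,0.085],[0,0,-0.025,0,0.085],[0,0,-0.025,0,0.085],[0,0,-0.02,0,0.085],[0,0,-0.016,0,0.085],[0,0,0,0,0.085],[0,0,0,0,0.06],[0,0,0,0,0.06],[0,0,0,0,0.06],[0,0,0,0,0.06]]]'

```text
time: 2.6
tool_pos: [434.9, 215.5, 168.9]
tcp_rot: [179.9, -0.0, 80.8]
ft_force: [-0.6, -0.4, 0.9]
finger_gap: 60.2
grip_force: 0.0
```

```bash
python3 - <<'E'
from h import *
import cv2
x=sense();print(x["tool_pos"],x["finger_gap"],x["ft_force"])
f=optics.snapshot("wrist")["frame"]
cv2.imwrite("pics/w2.png",f[130:400,150:500])
E
```

```text
[434.89533589 215.49455999 168.87274468] 60.16510617545613 [-0.60828338 -0.38757384  0.87075476]
```

View pics/w2.png

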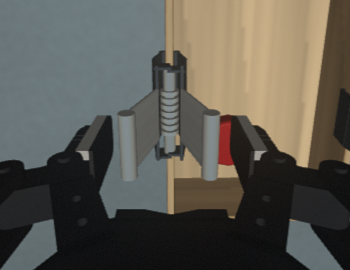

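The pads sit either side of the handle rolls, centred within about 1 mm, so I'll squeeze.

>>> servo_tool --plan '[[[0,0,0,0,0.045],[0,0,0,0,0.035],[0,0,0,0,0.025],[0,0,0,0,0.015],[0,0,0,0,0.015],[0,0,0,0,0.015],[0,0,0,0,0.015],[0,0,0,0,0.015]]]' --force 40

```text
time: 3.45
tool_pos: [434.4, 215.2, 167.9]
tcp_rot: [-180.0, 0.0, 80.8]
ft_force: [-0.0, -0.5, 0.4]
finger_gap: 20.3
grip_force: 40.4
```

```bash
python3 - <<'E'
from h import *
import cv2
x=sense();print(x["tool_pos"],x["finger_gap"],x["ft_force"],x["grip_force"])
f=optics.snapshot("wrist")["frame"]
cv2.imwrite("pics/w3.png",f[130:400,150:500])
E
```

```text
[434.37100468 215.23351431 167.85443045] 20.287238830147313 [-0.01904675 -0.49807025  0.37702607] 40.43031871318817
```

View pics/w3.png

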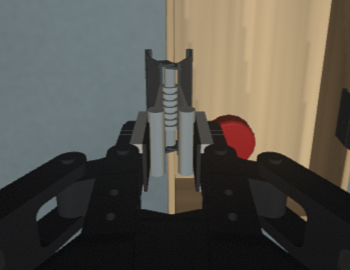

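The clip is squeezed to its stop, held symmetrically between the pads. Next is the lift.

>>> servo_tool --plan '[[[0,0,0.005,0,0.015],[0,0,0.01,0,0.015],[0,0,0.015,0,0.015],[0,0,0.02,0,0.015],[0,0,0.02,0,0.015],[0,0,0.02,0,0.015],[0,0,0.02,0,0.015],[0,0,0.02,0,0.015],[0,0,0.01,0,0.015],[0,0,0,0,0.015]]]'

```text
time: 4.5
tool_pos: [435.2, 215.5, 310.2]
tcp_rot: [179.8, -0.1, 80.8]
ft_force: [0.4, -0.9, -0.7]
finger_gap: 20.3
grip_force: 40.4
```

```bash
python3 - <<'E'
from h import *
import cv2
x=sense();print(x["tool_pos"],x["finger_gap"],x["ft_force"],x["grip_force"])
f=optics.snapshot("wrist")["frame"][130:400,150:500]
s=optics.snapshot("scene")["frame"]
g=cv2.resize(s[140:260,400:520],(400,400),interpolation=cv2.INTER_CUBIC)
g=cv2.copyMakeBorder(g,0,0,0,0,0);f=cv2.copyMakeBorder(f,0,130,0,0,cv2.BORDER_CONSTANT)
cv2.imwrite("pics/w4.png",np.hstack([f,g]))
E
```

```text
[435.15777865 215.5451639  310.21779241] 20.31111125968453 [ 0.41443837 -0.87313118 -0.70196411] 40.449371337890625
```

View pics/w4.png

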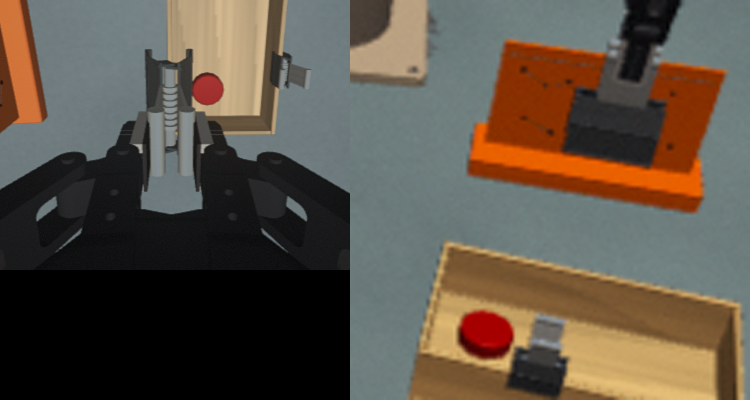

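The clip is clear of the tray, level and still held. I'll carry it over to the card.

>>> servo_tool --plan '[[[0.004,-0.015,0,2.2,0.015],[0.004,-0.03,0,2.2,0.015],[0.004,-0.03,0,2.2,0.015],[0.004,-0.03,0,2.2,0.015],[0.004,-0.03,0,2.2,0.015],[0.004,-0.03,0,2.2,0.015],[0.004,-0.03,0,2.2,0.015],[0.004,-0.03,0,2.2,0.015],[0.004,-0.03,0,2.2,0.015],[0.004,-0.03,0,2.2,0.015]]]'

```text
time: 5.6
tool_pos: [473.8, -70.9, 306.2]
tcp_rot: [-179.9, -0.1, 102.8]
ft_force: [0.8, 1.2, -1.7]
finger_gap: 20.0
grip_force: 40.4
```

>>> servo_tool --plan '[[[0.004,-0.03,0,2.2,0.015],[0.004,-0.03,0,2.2,0.015],[0.004,-0.03,0,2.2,0.015],[0.003,-0.03,0,2.2,0.015],[0.002,-0.03,0,0.7,0.015],[0,0,0,0,0.015],[0,0,0,0,0.015],[0,0,0,0,0.015]]]'

```text
time: 6.4
tool_pos: [491.1, -218.9, 306.9]
tcp_rot: [-180.0, -0.1, 112.3]
ft_force: [0.3, 0.9, -0.4]
finger_gap: 20.2
grip_force: 40.4
```

```bash
python3 - <<'E'
from h import *
import cv2
np.set_printoptions(precision=2,suppress=True)
x=sense();print(x["tool_pos"],x["tcp_rot"],x["finger_gap"],x["ft_force"],x["grip_force"])
s=optics.snapshot("wrist");np.save("pics/w5.npy",s,allow_pickle=True)
d=np.array([-np.sin(np.radians(22.3)),np.cos(np.radians(22.3)),0])
for k in(-90,0,90):print(proj(s,np.array([492.3,-220,130])+k*d))
cv2.imwrite("pics/w5.png",s["frame"])
E
```

```text
[ 491.11 -218.92  306.91] [-179.95   -0.09  112.27] 20.218301456398706 [ 0.25  0.91 -0.37] 40.4402893781662
[321.09 297.8 ]
[321.17 207.04]
[321.28  97.3 ]
```

View pics/w5.png

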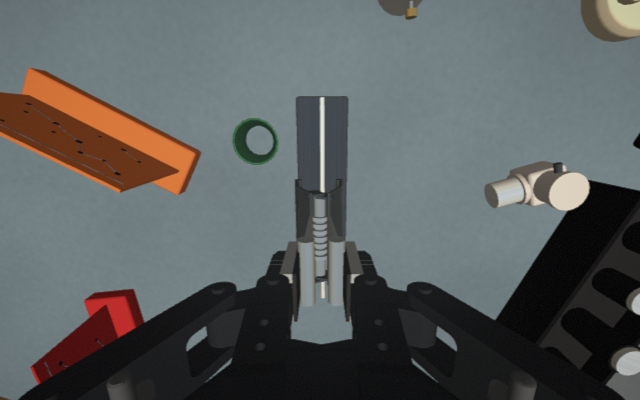

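Wrist view: the card's top edge runs from (322,97) to (324,298), almost exactly where predicted (321,97)–(321,298), and the clip is centred at ≈ 321. I'll refine the columns numerically.

```bash
python3 - <<'E'
from h import *
np.set_printoptions(precision=2,suppress=True)
s=np.load("pics/w5.npy",allow_pickle=True).item();g=s["frame"].min(2).astype(float)
for r0,r1 in((98,110),(130,145),(165,185),(285,297)):
    w=np.clip(g[r0:r1,314:332].mean(0)-90,0,None);c=(w*np.arange(314,332)).sum()/w.sum();print(c,w.astype(int),ray(s,(c,(r0+r1-1)/2),130))
col=g[88:104,322];print(col);print(g[290:304,322:325].mean(1))
E
```

```text
321.69858329262337 [  0   0   0   0   0  18  88 125 126 107  46   0   0   0   0   0   0   0] [ 460.22 -140.89  130.  ]
321.8195199575653 [  0   0   0   0   0   9  80 123 124 109  55   0   0   0   0   0   0   0] [ 470.17 -164.79  130.  ]
321.92969683798765 [  0   0   0   0   0   0  62 118 120 104  53   0   0   0   0   0   0   0] [ 482.02 -193.31  130.  ]
322.52942607003894 [ 16  14  25  26  25  25  38  75 102 100  79  31  24  17   4  10  26  39] [ 524.72 -295.48  130.  ]
[122. 122. 122. 122. 121. 120. 123. 116.  89. 178. 215. 218. 216. 216.
 215. 216.]
[186.   186.67 186.33 186.   186.   185.33 185.67 184.   148.67 119.33
 117.67 117.33 118.33 118.  ]
```

Card line is about 1.3 mm off the tool in +x, and yaw matches within 0.4°. I'll descend with the small correction.

>>> servo_tool --plan '[[[0.0013,0,-0.005,0.3,0.015],[0,0,-0.01,0,0.015],[0,0,-0.01,0,0.015],[0,0,-0.01,0,0.015],[0,0,-0.01,0,0.015],[0,0,-0.01,0,0.015],[0,0,-0.006,0,0.015],[0,0,-0.005,0,0.015],[0,0,0,0,0.015],[0,0,0,0,0.015]]]'

```text
time: 7.45
tool_pos: [492.8, -219.9, 242.1]
tcp_rot: [180.0, 0.0, 112.6]
ft_force: [0.6, -0.4, -0.2]
finger_gap: 20.1
grip_force: 40.4
```

>>> servo_tool --plan '[[[0,0,0,0,0.015],[0,0,0,0,0.015],[0,0,0,0,0.015]]]'

```text
time: 7.75
tool_pos: [492.8, -219.9, 242.3]
tcp_rot: [180.0, 0.0, 112.6]
ft_force: [-0.2, 0.2, -1.2]
finger_gap: 20.3
grip_force: 40.4
```

```bash
python3 - <<'E'
from h import *
import cv2
np.set_printoptions(precision=2,suppress=True)
x=sense();print(x["tool_pos"],x["tcp_rot"],x["finger_gap"],x["ft_force"],x["grip_force"])
f=optics.snapshot("wrist")["frame"][80:330,220:420]
s=optics.snapshot("scene")["frame"]
cv2.imwrite("pics/w6.png",np.hstack([cv2.resize(f,(400,500)),cv2.resize(s[150:250,257:337],(400,500),interpolation=cv2.INTER_CUBIC)]))
E
```

```text
[ 492.85 -219.86  242.3 ] [179.98   0.03 112.55] 20.282319622418097 [-0.22  0.24 -1.24] 40.43503761291504
```

View pics/w6.png

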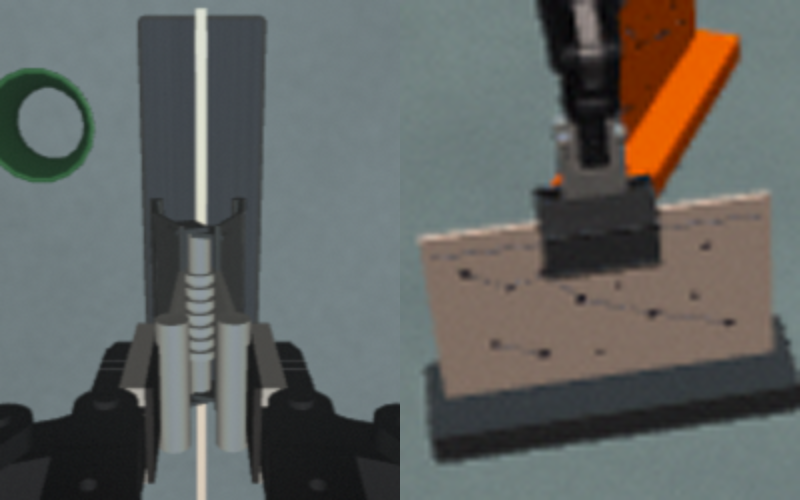

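The clip is open astride the card, with the card edge centred between the leaves and the stand undisturbed. One quick depth check against the scene camera before handing in.

```bash
python3 - <<'E'
from h import *
s=optics.snapshot("scene")
u=np.array([np.cos(np.radians(22.6)),np.sin(np.radians(22.6)),0])
for z in(106,110,114,118,122):print(z,proj(s,np.array([492.9,-219.9,z])+15*u))
print("pin",proj(s,np.array([492.9,-219.9,147])), "edge",proj(s,np.array([492.9,-219.9,130])),"card end",[proj(s,np.array([492.9,-219.9,130])+k*np.array([-.384,.923,0])) for k in(-90,90)])
E
```

```text
106 [296.91904565 203.69651543]
110 [296.80780981 202.47800899]
114 [296.69597864 201.25298118]
118 [296.58354734 200.02137951]
122 [296.47051109 198.78315091]
pin [295.0105747  187.36970935] edge [295.50553604 192.73964747] card end [array([259.89381907, 197.39769283]), array([330.19817668, 188.20181814])]
```

The view suggests the lips are 16–23 mm below the edge. I'll raise 3 mm to split the margins (8 mm minimum, 28 mm free depth).

>>> servo_tool --plan '[[[0,0,0.003,0,0.015],[0,0,0,0,0.015],[0,0,0,0,0.015],[0,0,0,0,0.015],[0,0,0,0,0.015]]]'

```text
time: 8.4
tool_pos: [492.7, -219.7, 244.8]
tcp_rot: [-180.0, -0.0, 112.6]
ft_force: [-0.4, 1.2, -0.8]
finger_gap: 20.3
grip_force: 40.4
```

```bash
python3 -c "
from bench import r,sense
x=sense();print(x['tool_pos'],x['ft_force'],x['grip_force']);print(r.hand_in())"
```

```text
[ 492.65376218 -219.69916835  244.79779734] [-0.44618627  1.15814628 -0.84112331] 40.43477654457092
the job is handed in; nothing more can be done
None
```

I handed the job in at about 8.4 s with the broad clip held squeezed open astride the middle of the star chart card's top edge, its lips an estimated 13–20 mm below the edge; no verdict came back, and in the last images the clip was clear of the card and the stand looked unmoved.

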